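# Load a perch blank into the laser marker

### The arm

A 6-joint arm with a two-finger parallel gripper is mounted at the origin on a cart in front of the work surface, level with it; the furniture and walls round the work are solid. World frame = base frame: x ahead of the robot, y to its left, z up, the work surface at z = 0. Lengths are in m, angles in rad, forces in N, time in s.
With the tool pointing down it reaches from about 0.275 to 0.725 m from the base axis. Payload 5.6 kg.
Tool frame: the origin (TCP) lies midway between the tips of the shut fingers; the grasp point (between the pads) lies 19 mm behind it; z points along the fingers, y is the line along which they close (so a half turn about z gives the same grasp; the last joint's range is limited). The gripper opens to 85 mm and grips with 20 to 120 N. Pads are 22 mm wide; open, the fingers measure 114 mm over their backs; the gripper's body (76 mm by 85 mm) begins 54 mm behind the grasp point. The pads swing forward as they close: fully open they stand 13 mm farther back than shut.
Start: joints at [1.547, 0.255, 0.108, 0, -1.424, -0.285], TCP at [0.167, 0.524, 0.231] pointing down, gripper open.
Joint ranges: [-2.95, 2.95], [-1.21, 1.97], [-1.09, 1.5], [-2.87, 1.71], [-2.94, -0.07], [-3.05, 3.05]. Speed limits (rad/s): [2.57, 2.57, 3.14, 3.14, 3.14, 3.14].

### API

Orientations are given as a unit quaternion [x, y, z, w].
In Python, from plant import readout, snapshot, manip gives the robot as it stands. The module is installed in compiled form; this text tells all that it offers.
- The arm moves only by the tool apply_moves, never from a script. Its argument "deltas" is a list of rows, each a list of 7 numbers: the opening, from 0 (shut) to 1 (fully open), then the shift along the tool's x, y, z as a fraction of full scale, then the turn, a rotation vector about the tool's x, y, z as a fraction of full scale. A call has 1 to 10 rows; each row is the pose to reach, as a shift and turn from the pose commanded when the call began, along the tool's axes at that moment, turning the shorter way round; what a row does not reach only later rows make up. Full scale, the value 1, is 30 cm for a shift and pi rad for a turn. A row lasts 1/10 s, in which the tool goes at most 50 mm and 8.59 degrees, less where a joint would pass 70% of its speed; a pose out of reach is approached as far as the arm can. A call with a number of a shift or a turn outside -1 to 1 is refused whole. A call with a gripper value outside its range is refused whole. The fingers move at their own pace and stop on an object; the grip force is fixed at half the most. Time passes only in rows, so rows that repeat a pose let the fingers close. It gives the time, the measured TCP pose, the force, the opening and the grip force at its end, in the units of the state.
- readout.read_state(): the state, without advancing time (a new reading comes with each control period).
- snapshot(name): name is "scene" or "top"; returns a dict with "img" (400x640x3 uint8, red, green, blue), "fovy" (degrees; the focal length in pixels is half the picture's height over the tangent of half this angle, whatever the lens; pixels are square), "cx", "cy" (the principal point, pixels), "camera_from_world" (4x4, takes a point from world to camera coordinates). Camera axes: x right, y up, looking along -z (the intrinsics and any distortion apply to the point x, -y, -z); pixel columns grow to the right and rows downward; lengths in m; the calibration is good to about 2 mm. A picture is of the moment at which its call begins. There is no depth.
- manip.close_job(): hands the job in; it is judged then, once.
The state is a dict: "t": time; "joint_pos": joint angles; "joint_vel": joint speeds; "effort": joint torques, N m; "position": TCP position; "tcp_rot": TCP orientation; "ft_force": force on the tool from outside, world axes, zero at the start; "ft_torque": the same for the moment, N m; "finger_gap": finger opening in m; "gripper_force": force on a finger pad.
Only numpy, scipy, OpenCV 4.12 (cv2) and the standard library are available. Lean on these libraries where they do the work, as an engineer would, in place of code of your own. Each camera call takes 0.05 s, during which the arm holds its last target. There are 200 camera calls.

### The job

Load the pale perch blank into the small laser marking cabinet: set it lengthways on the cabinet's infeed table and let go, then take the push stick and slide the blank in under the sprung flap, past the side spring, until it sits firmly home against the stop inside. Push steadily and never with more than 15 N, because the stop must not be rammed. Then draw the stick out so that the flap swings fully shut, and lay the stick down on the bench clear of the cabinet; leave the other things where they are.

Things in the scene. Friction and masses are not known exactly. Their poses are not given: they have to be found in the camera images.
- marker: Laser marking cabinet, fixed: grey housing 112 mm wide, white head 176 mm high with a red stop button on top, aluminium infeed table. Origin: on the bench top below the mouth; x points horizontally into the cabinet (feed direction), z up. Housing x = 2 to 190 mm; its low front part, to x = 60 mm, is 79 mm high. Level floor of table and channel: 12 mm over the bench.
- table (a point): Middle of the infeed table's surface, 55 mm in front of the mouth and 12 mm over the bench. The table runs from 122 mm in front of the mouth right into the channel, between two dark steel lips 6 mm high whose inner faces are 54 mm apart, this point midway.
- mouth (a point): Point on the channel floor in the middle of the mouth, right below the flap. The mouth is 56 mm wide, its roof 44 mm over the floor. Inside, a straight fence (y = -27 mm of the cabinet) and a funnel opposite lead the blank. A rubber-faced stop stands across the channel, its face 133 to 170 mm past the mouth, different each time and out of sight: it must be felt. It gives only 1 mm per 8 N.
- spring_mid (a point): Middle of the bowed steel side spring inside, 98 mm past the mouth. It begins to touch the blank when the blank's leading end is about 65 mm past the mouth and presses it on to the fence from about 82 mm on: the push rises to some 5 to 9 N there and stays at some 4 to 7 N as the blank slides on. Only the stop brings it to a halt.
- flap (a joint): Amber guard flap with steel bead, 42 mm high, hung across the mouth on a rod 44 mm above the floor; sprung, opens inwards only. 0 rad shut, grows as it swings in; opening takes 2 to 5 N. It drops behind the blank when the blank's rear is about 42 mm past the mouth, then rests on the stick (about 1 rad), and shuts by itself when the stick is drawn out.
- home_plunger (a joint): Light spring plunger in the face of the hidden stop: 0 m free (it stands 5 mm proud), 0.005 m when the blank is hard against the stop. Its spring has at most 1.1 N; the side spring's friction keeps the blank from creeping back.
- blank: Pale sawn beech perch blank, a plain block 45 x 85 x 26 mm (x, y, z), 40 to 70 g; origin in the middle of its underside, its long side along its own y.
- push_stick: Push stick, a straight hardwood bar 180 mm long (its x), 16 mm wide (y), 20 mm high (z), 60 g; origin in the middle of its underside; black rubber nose at +x, tail painted red at -x.
- enamel_mug: White enamel mug, 82 mm across, 74 mm high, a bystander; origin in the middle of its underside.
- try_square: Try square with wooden stock, 120 x 177 x 17 mm, a bystander; origin in the middle of its underside.
- dark_blank: Dark, knotty perch blank 40 x 80 x 22 mm, a bystander; origin in the middle of its underside.
- tape_roll: Roll of yellow masking tape, 83 mm across, 19 mm high, a bystander; origin in the middle of its underside.

How it is judged:
On the way, in this order (a step that is already met when the one before it is completed fails the run):
1. the blank lies flat and lengthways on the infeed table, between the lips and wholly in front of the shut flap, and has been let go (x of blank in the frame of marker between -0.1 and -0.038 m and y of blank in the frame of marker between -0.012 and 0.012 m and height (world z) of blank between 0.008 and 0.016 m and angle between blank's own z axis and vertical below 0.1 rad and angle between the y axis of blank and the x axis of marker, either way round below 0.2 rad and value of joint flap below 0.1 rad and contact force between the fingers and blank below 0.05 N), for 0.2 s.
2. the blank has been pushed home on the stop with the push stick (plunger in by at least 3.5 of its 5 mm, stick on the blank) (value of joint home_plunger above 0.0035 m and contact force between push_stick and blank above 0.5 N), for 0.1 s.
At the end, for the whole second after the job is handed in: The blank lies flat inside the cabinet, home on the stop (plunger still in by at least 2.5 of its 5 mm), the flap is shut to within 0.1 rad, and the push stick lies at rest on the bench top, not touching the cabinet (value of joint home_plunger above 0.0025 m and value of joint flap below 0.1 rad and angle between blank's own z axis and vertical below 0.1 rad and x of blank in the frame of marker above 0.085 m and linear speed of blank below 0.01 m/s and height (world z) of push_stick between -0.01 and 0.009 m and linear speed of push_stick below 0.02 m/s and contact force between push_stick and marker below 0.05 N).
It fails at once if the stick pushes the blank with more than 15 N (contact force between push_stick and blank above 15 N).
It fails at once if a bystander (mug, dark blank, tape roll, try square) is moved by more than 30 mm (distance of any of enamel_mug, dark_blank, tape_roll, try_square from where it was at the start of the episode above 0.03 m).
It also fails if it takes over 72 s, if anything falls off the work surface, if the arm or the gripper's body presses on something with over 40 N, if the wrist force passes 120 N, or if a joint passes its speed limit or range.

## Working session

There is one attempt and no reset: what is moved stays moved. The work goes in short steps, Python scripts to look and compute and a tool call to move; the robot and the scene stay as the last step left them, time stands still between calls to the robot, and variables do not carry over. Pictures are saved under pics/ and viewed, at most 13 in all, crops included, and the job is handed in when it is done.

Besides the shell and the picture viewer there is one more tool, called after ">>>" by a JSON object that holds its "name" and its "arguments". apply_moves: Moves the arm, as the interface text tells. Its arguments: {"type":"object","properties":{"deltas":{"type":"array"}},"required":["deltas"]}

```bash
mkdir -p pics; cat > h.py <<'E'
import numpy as np, cv2
from plant import readout, snapshot, manip
def snap(n,f=None):
    s=snapshot(n)
    if f: cv2.imwrite('pics/'+f+'.png',s['img'][:,:,::-1])
    return s
def ray(s,u,v):
    f=s['img'].shape[0]/2/np.tan(np.radians(s['fovy'])/2)
    T=np.array(s['camera_from_world']);R=T[:3,:3];c=-R.T@T[:3,3]
    d=R.T@np.array([(u-s['cx'])/f,-(v-s['cy'])/f,-1.]);return c,d
def pt(s,u,v,z):
    c,d=ray(s,u,v);return c+d*(z-c[2])/d[2]
def proj(s,p):
    f=s['img'].shape[0]/2/np.tan(np.radians(s['fovy'])/2)
    T=np.array(s['camera_from_world']);q=T[:3,:3]@p+T[:3,3]
    return s['cx']+f*q[0]/-q[2], s['cy']-f*q[1]/-q[2]
E
python3 - <<'E'
from h import *
import pickle
for n in('scene','top'):
    s=snap(n,n+'0');pickle.dump(s,open(n+'0.pkl','wb'));print(n,s.keys(),s['fovy'],s['cx'],s['cy'],ray(s,320,200))
print(readout.read_state())
E
```

```text
scene dict_keys(['img', 'fovy', 'cx', 'cy', 'camera_from_world']) 42.73974561772298 322.8135135665812 192.52646074356105 (array([0.19851544, 0.8047076 , 1.11902462]), array([ 0.26161501, -0.41704204, -0.87056167]))
top dict_keys(['img', 'fovy', 'cx', 'cy', 'camera_from_world']) 44.24954176153853 318.17384821031834 202.65017508271063 (array([0.28419156, 0.26146567, 1.23858012]), array([ 0.20688042,  0.02561573, -0.97805272]))
{'t': 0.1, 'joint_pos': array([ 1.54658273e+00,  2.55691206e-01,  1.07129059e-01, -4.34944515e-04,
       -1.42390358e+00, -2.84625078e-01]), 'joint_vel': array([-0.0025584 , -0.00152474,  0.00363644,  0.00097184, -0.00080969,
       -0.00228599]), 'effort': array([-2.71193072e-03, -3.87602806e+01,  2.38474184e+01,  5.37804678e+00,
       -3.77973280e-03, -2.69977960e-06]), 'position': array([0.16696951, 0.5235741 , 0.23048057]), 'tcp_rot': array([ 9.88095716e-01, -1.53837945e-01, -1.04907018e-04,  8.55561950e-04]), 'ft_force': array([-0.35737468,  0.22645616, -0.05779591]), 'ft_torque': array([ 0.008674  , -0.00441241,  0.08318937]), 'gripper_force': 0.0, 'finger_gap': 0.08556038921101944}
```

View pics/scene0.png

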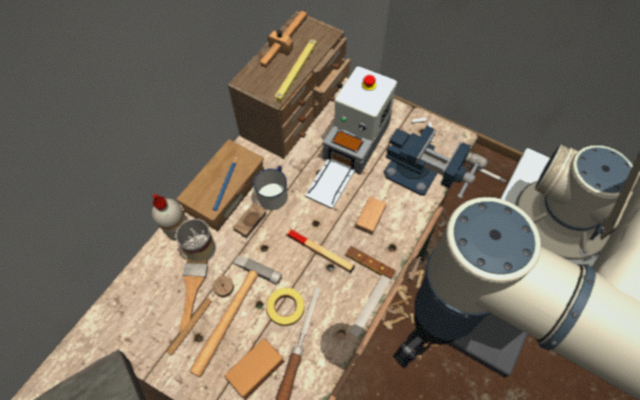

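View pics/top0.png

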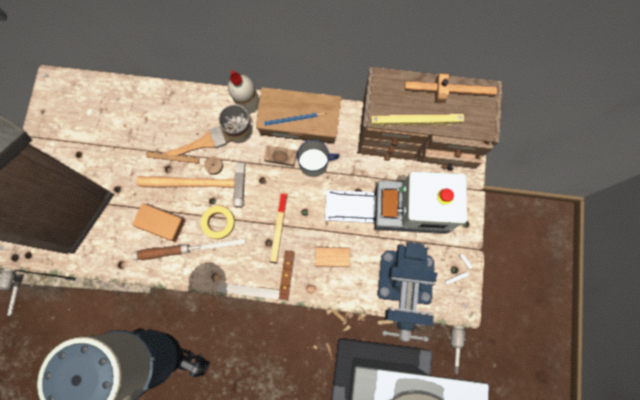

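The top view shows the blank at (333,257), the stick from its red tail (283,196) to its nose (275,262), and the infeed table at x 327–376, y 193–220. The dark blank is at (280,155), the mug at (314,158) and the try square at (287,275).

```bash
python3 - <<'E'
from h import *
import pickle
t=pickle.load(open('top0.pkl','rb'));s=pickle.load(open('scene0.pkl','rb'))
for S,n,wins in((t,'top',{'blank':(308,240,358,275),'stick':(262,185,295,272)}),(s,'scene',{'blank':(350,190,392,238),'stick':(280,222,362,276)})):
    hsv=cv2.cvtColor(S['img'],cv2.COLOR_RGB2HSV)
    for k,(a,b,c,d) in wins.items():
        w=hsv[b:d,a:c]; m=((w[...,1]>95)&(w[...,2]>110)).astype('uint8')
        N,L,st,ce=cv2.connectedComponentsWithStats(m); i=1+st[1:,4].argmax()
        ys,xs=np.where(L==i); r=cv2.minAreaRect(np.c_[xs+a,ys+b].astype('float32'))
        z=.026 if k=='blank' else .02
        box=np.array([pt(S,u,v,z)[:2] for u,v in cv2.boxPoints(r)])
        print(n,k,st[i],np.round(r[0],1),'ctr',np.round(pt(S,*r[0],z),4)); print(np.round(box,4).tolist(), 'sides',np.linalg.norm(box[1]-box[0]),np.linalg.norm(box[2]-box[1]))
print('axes',pt(t,320,200,0),pt(t,360,200,0),pt(t,320,240,0))
for n,S,b in(('top',t,(300,170,490,245)),('scene',s,(290,60,410,220))):
    im=S['img'][b[1]:b[3],b[0]:b[2],::-1]; cv2.imwrite(f'pics/c_{n}.png',cv2.resize(im,None,fx=4,fy=4 if n=='top' else 3.7,interpolation=cv2.INTER_CUBIC))
a=cv2.resize(cv2.imread('pics/c_top.png'),(760,300)); 
bim=s['img'][120:280,280:400,::-1]; bim=cv2.resize(bim,None,fx=3.7,fy=3.7,interpolation=cv2.INTER_CUBIC);cv2.imwrite('pics/c_scene.png',bim)
E
```

```text
top blank [  8   7  34  20 611] [332.3 256.6] ctr [0.4029 0.2457 0.026 ]
[[0.3769, 0.2848], [0.4227, 0.2884], [0.4291, 0.2064], [0.3833, 0.2034]] sides 0.04600890700957695 0.08231633440747374
top stick [ 20  66  12  21 197] [287.7 261.2] ctr [0.3789 0.3535 0.02  ]
[[0.3533, 0.3648], [0.4048, 0.3655], [0.4048, 0.3421], [0.3533, 0.3416]] sides 0.051537153079315216 0.023420793601114827
scene blank [  6   7  30  35 606] [371.1 213.3] ctr [0.4022 0.2478 0.026 ]
[[0.4211, 0.2922], [0.4304, 0.2031], [0.3828, 0.2024], [0.3751, 0.2907]] sides 0.08956332827515599 0.04765902928906973
scene stick [  7   6  67  42 542] [319.7 249.3] ctr [0.4597 0.3913 0.02  ]
[[0.5492, 0.4021], [0.5515, 0.3797], [0.3728, 0.381], [0.3721, 0.4024]] sides 0.02246167013407266 0.17870114792335495
axes [0.54617946 0.29390476 0.        ] [0.5588091 0.1917428 0.       ] [0.44342776 0.28119929 0.        ]
```

View pics/c_top.png

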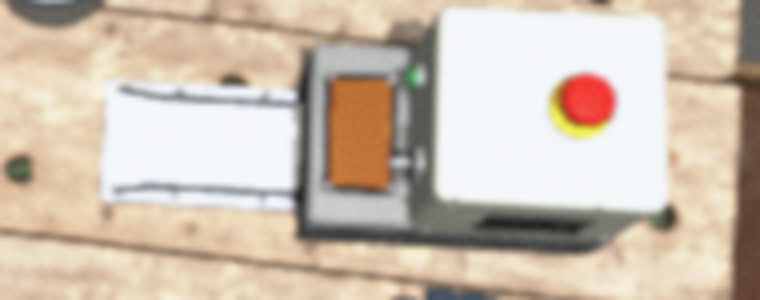

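View pics/c_scene.png

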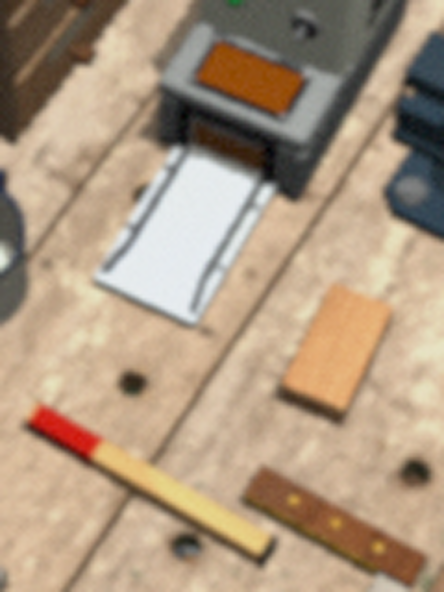

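The crops show the table lips as dark lines, in the top crop (122,90)-(297,103) and (115,190)-(297,203). The amber flap sits under the front housing. In the scene crop the stick's red tail is at the left and its nose at the right.

```bash
python3 - <<'E'
from h import *
import pickle
t=pickle.load(open('top0.pkl','rb'));s=pickle.load(open('scene0.pkl','rb'))
for n,S,P in(('top',t,[(300+a/4,170+b/4) for a,b in((124,91),(297,102),(116,190),(297,203))]),('scene',s,[(280+a/3.7,120+b/3.7) for a,b in((108,268),(180,155),(196,308),(262,185))])):
    q=np.array([pt(S,u,v,.018)[:2] for u,v in P]);print(n,q.round(4).tolist())
    for a,b in((0,1),(2,3)): d=q[b]-q[a];print('yaw',np.degrees(np.arctan2(d[1],d[0])),np.linalg.norm(d))
for n,S,b,z in(('top',t,(320,185,382,228),.012),('scene',s,(300,150,362,212),.012)):
    w=S['img'][b[1]:b[3],b[0]:b[2]];h=cv2.cvtColor(w,cv2.COLOR_RGB2HSV)
    m=((h[...,1]<45)&(h[...,2]>200)).astype('uint8');m=cv2.morphologyEx(m,cv2.MORPH_CLOSE,np.ones((3,3)))
    N,L,st,ce=cv2.connectedComponentsWithStats(m);i=1+st[1:,4].argmax();ys,xs=np.where(L==i)
    q=np.array([pt(S,x+b[0],y+b[1],z)[:2] for x,y in zip(xs,ys)]).astype('float32');r=cv2.minAreaRect(q)
    print(n,'table',st[i],r,cv2.boxPoints(r).round(4).tolist())
# head top
b=(400,165,475,235);w=t['img'][b[1]:b[3],b[0]:b[2]];h=cv2.cvtColor(w,cv2.COLOR_RGB2HSV);m=((h[...,1]<45)&(h[...,2]>200)).astype('uint8');m=cv2.morphologyEx(m,cv2.MORPH_OPEN,np.ones((3,3)))
ys,xs=np.where(m>0);q=np.array([pt(t,x+b[0],y+b[1],.176)[:2] for x,y in zip(xs,ys)]).astype('float32');r=cv2.minAreaRect(q);print('head',r)
# stick red tail / yellow body, both views
for n,S,b in(('top',t,(266,185,295,268)),('scene',s,(280,222,362,276))):
    h=cv2.cvtColor(S['img'][b[1]:b[3],b[0]:b[2]],cv2.COLOR_RGB2HSV).astype(int)
    red=((h[...,0]<6)|(h[...,0]>174))&(h[...,1]>150)&(h[...,2]>110); yel=(h[...,0]>16)&(h[...,0]<30)&(h[...,1]>90)&(h[...,2]>150)
    for k,m in(('red',red),('yel',yel)):
        N,L,st,ce=cv2.connectedComponentsWithStats(m.astype('uint8'));i=1+st[1:,4].argmax();ys,xs=np.where(L==i)
        q=np.array([pt(S,x+b[0],y+b[1],.02)[:2] for x,y in zip(xs,ys)]).astype('float32');print(n,k,st[i],cv2.minAreaRect(q),cv2.boxPoints(cv2.minAreaRect(q)).round(4).tolist())
E
```

```text
top [[0.5645, 0.268], [0.5709, 0.1581], [0.5004, 0.2654], [0.5062, 0.1515]]
yaw -86.68832369581635 0.1100750541884284
yaw -87.11564239163833 0.1140117962305989
scene [[0.5638, 0.2729], [0.5698, 0.1692], [0.4973, 0.2683], [0.5085, 0.1608]]
yaw -86.6638005099173 0.1038728422124314
yaw -84.04280115833646 0.10808220818756245
top table [   0    0   54   39 1595] ((0.5413809418678284, 0.226453498005867), (0.09116347134113312, 0.13839909434318542), 2.2256669998168945) [[0.49309998750686646, 0.2937999963760376], [0.4984999895095825, 0.15549999475479126], [0.5896000266075134, 0.1590999960899353], [0.5842000246047974, 0.29739999771118164]]
scene table [   5   11   45   46 1108] ((0.5387977957725525, 0.2180328071117401), (0.07870865613222122, 0.12013823539018631), 3.384186267852783) [[0.4959999918937683, 0.27570000290870667], [0.5030999779701233, 0.15569999814033508], [0.58160001039505, 0.16040000319480896], [0.5745000243186951, 0.28029999136924744]]
head ((0.5402469635009766, 0.033348456025123596), (0.1560414731502533, 0.16249890625476837), 5.157620429992676)
top red [13  9  8 18 96] ((0.52431
[... 486 characters left out ...]
0.4970000088214874, 0.3806000053882599], [0.4966999888420105, 0.3968000113964081]]
scene red [  8   8  19  14 114] ((0.5234336256980896, 0.3907047212123871), (0.01591244712471962, 0.04341660067439079), 89.63614654541016) [[0.5016999840736389, 0.3828999996185303], [0.5450999736785889, 0.38260000944137573], [0.545199990272522, 0.398499995470047], [0.501800000667572, 0.39879998564720154]]
scene yel [ 26  17  48  31 343] ((0.4352567791938782, 0.3895513713359833), (0.01878770813345909, 0.12252231687307358), 88.56897735595703) [[0.37380000948905945, 0.3817000091075897], [0.49630001187324524, 0.37860000133514404], [0.4966999888420105, 0.39739999175071716], [0.3741999864578247, 0.40049999952316284]]
```

```bash
python3 - <<'E'
from h import *
import pickle
t=pickle.load(open('top0.pkl','rb'));s=pickle.load(open('scene0.pkl','rb'))
# project rough axis model, sample V profile across table at world stations
c0=np.array([.5325,.2667]);d=np.array([np.cos(np.radians(-87)),np.sin(np.radians(-87))]);n=np.array([-d[1],d[0]])
for nm,S in(('top',t),('scene',s)):
    g=cv2.GaussianBlur(cv2.cvtColor(S['img'],cv2.COLOR_RGB2GRAY).astype('float32'),(3,3),0)
    def val(p,z):
        u,v=proj(S,np.array([p[0],p[1],z]));return float(cv2.getRectSubPix(g,(1,1),(u,v))[0,0])
    o=np.arange(-.045,.0451,.0005);A=[]
    for k in np.arange(.012,.085,.006):
        pr=np.array([val(c0+d*k+n*x,.017) for x in o])
        def mn(a,b):
            m=(o>a)&(o<b);w=np.clip(np.sort(pr[m])[::-1][5]-pr[m]-15,0,None);return (o[m]*w).sum()/max(w.sum(),1e-6)
        A.append((k,mn(-.04,-.02),mn(.02,.04)))
    A=np.array(A);print(nm,(A*1000).round(1).tolist());m=A[:,1:].mean(1);print('mid fit',np.polyfit(A[:,0],m,1),np.median(np.diff(A[:,1:])))
    pr=[round(val(c0+d*k,.012)) for k in np.arange(-.04,.14,.004)];print('along',pr)
    pr=[round(val(c0+d*k,.079)) for k in np.arange(.08,.2,.004)];print('along79',pr)
E
```

```text
top [[12.0, -29.3, 33.2], [18.0, -27.6, 31.9], [24.0, -27.0, 31.2], [30.0, -27.0, 32.0], [36.0, -27.4, 32.7], [42.0, -27.0, 31.6], [48.0, -27.7, 31.5], [54.0, -27.7, 31.9], [60.0, -26.7, 32.5], [66.0, -26.1, 33.2], [72.0, -26.2, 32.8], [78.0, -26.2, 32.4], [84.0, -26.0, 32.6]]
mid fit [0.01895755 0.00169089] 0.059148779082337205
along [213, 215, 214, 212, 210, 208, 210, 224, 241, 246, 246, 247, 247, 246, 246, 247, 246, 246, 247, 247, 246, 247, 246, 246, 247, 247, 247, 247, 247, 246, 247, 247, 247, 246, 246, 246, 243, 217, 153, 103, 132, 176, 149, 115, 127, 134]
along79 [246, 247, 247, 247, 246, 240, 188, 113, 123, 170, 149, 114, 128, 132, 132, 131, 131, 131, 131, 129, 114, 125, 136, 104, 92, 94, 108, 181, 238, 246]
scene [[12.0, -30.8, 32.4], [18.0, -29.6, 31.2], [24.0, -29.1, 30.8], [30.0, -27.6, 32.4], [36.0, -27.6, 32.5], [42.0, -28.3, 31.6], [48.0, -28.5, 31.7], [54.0, -28.6, 32.4], [60.0, -28.3, 32.9], [66.0, -28.1, 32.9], [72.0, -28.4, 32.2], [78.0, -28.2, 31.6], [84.0, -27.1, 32.9]]
mid fit [0.01979743 0.0008631 ] 0.060151825920080636
along [188, 189, 186, 184, 181, 163, 141, 177, 224, 233, 234, 234, 234, 234, 233, 234, 234, 233, 233, 233, 234, 233, 234, 234, 233, 233, 233, 233, 233, 233, 233, 233, 233, 233, 233, 233, 227, 198, 147, 98, 60, 41, 39, 44, 43, 31]
along79 [50, 39, 42, 48, 40, 29, 46, 90, 132, 135, 96, 75, 86, 91, 92, 93, 93, 92, 91, 88, 92, 112, 112, 94, 88, 89, 90, 88, 83, 73]
```

```bash
cat >> h.py <<'E'
from scipy.spatial.transform import Rotation as Ro
def goal(p,phi):
    """delta row from measured pose to world TCP p, tool down, tool x at phi deg"""
    s=readout.read_state();R0=Ro.from_quat(s['tcp_rot']);f=np.radians(phi)
    R1=Ro.from_matrix([[np.cos(f),np.sin(f),0],[np.sin(f),-np.cos(f),0],[0,0,-1]])
    print('t',s['t'],'F',s['ft_force'].round(2),'gap',round(s['finger_gap'],4),'delta',(R0.inv().apply(np.array(p)-s['position'])/.3).round(4),((R0.inv()*R1).as_rotvec()/np.pi).round(4))
E
python3 -c "
from h import *
goal([.4025,.2467,.10],-85);goal([.4025,.2467,.006],-85)"
```

```text
t 0.1 F [-0.36  0.23 -0.06] gap 0.0856 delta [1.0285 0.6398 0.4361] [ 5.000e-04 -3.000e-04  3.739e-01]
t 0.1 F [-0.36  0.23 -0.06] gap 0.0856 delta [1.0285 0.6393 0.7494] [ 5.000e-04 -3.000e-04  3.739e-01]
```

>>> {"name": "apply_moves", "arguments": {"deltas": [[1,0.15,0.1,0,0,0,0.04],[1,0.3,0.2,0.05,0,0,0.08],[1,0.45,0.3,0.1,0,0,0.13],[1,0.6,0.4,0.15,0,0,0.18],[1,0.75,0.5,0.2,0,0,0.22],[1,0.9,0.6,0.25,0,0,0.27],[1,1,0.64,0.3,0,0,0.31],[1,1,0.64,0.35,0,0,0.35],[1,1,0.64,0.4,0,0,0.374],[1,1,0.64,0.4,0,0,0.374]]}}

```text
t: 1.1
position: [0.3935, 0.248, 0.109]
tcp_rot: [0.736, -0.677, -0.0, 0.003]
ft_force: [-0.6, -0.3, 0.4]
finger_gap: 0.0856
gripper_force: 0.0
```

```bash
python3 -c "
from h import *
s=snap('top','t1');snap('scene','s1')
goal([.4025,.2467,.06],-85);goal([.4025,.2467,.006],-85)"
```

```text
t 1.2 F [0.47 0.86 0.74] gap 0.0856 delta [ 0.0129 -0.0253  0.1717] [ 0.     -0.0002  0.0007]
t 1.2 F [0.47 0.86 0.74] gap 0.0856 delta [ 0.0128 -0.0253  0.3517] [ 0.     -0.0002  0.0007]
```

>>> {"name": "apply_moves", "arguments": {"deltas": [[1,0.013,-0.025,0.1,0,0,0],[1,0.013,-0.025,0.2,0,0,0],[1,0.013,-0.025,0.28,0,0,0],[1,0.013,-0.025,0.33,0,0,0],[1,0.013,-0.025,0.351,0,0,0],[1,0.013,-0.025,0.351,0,0,0],[0,0.013,-0.025,0.351,0,0,0],[0,0.013,-0.025,0.351,0,0,0],[0,0.013,-0.025,0.351,0,0,0],[0,0.013,-0.025,0.351,0,0,0]]}}

```text
t: 2.2
position: [0.4032, 0.2474, 0.0072]
tcp_rot: [0.737, -0.675, 0.0, -0.001]
ft_force: [-1.0, 0.4, 5.9]
finger_gap: 0.0439
gripper_force: 62.0
```

>>> {"name": "apply_moves", "arguments": {"deltas": [[0,0,0,0,0,0,0],[0,0,0,0,0,0,0],[0,0,0,0,0,0,0],[0,0,0,-0.02,0,0,0],[0,0,0,-0.05,0,0,0],[0,0,0,-0.1,0,0,0],[0,0,0,-0.18,0,0,0],[0,0,0,-0.2,0,0,0]]}}

```text
t: 3.0
position: [0.4037, 0.2477, 0.0688]
tcp_rot: [0.737, -0.675, 0.0, -0.002]
ft_force: [-0.5, 0.6, -0.5]
finger_gap: 0.0435
gripper_force: 61.3
```

```bash
python3 -c "
from h import *
s=snap('scene','s2')
cv2.imwrite('pics/s2c.png',cv2.resize(s['img'][100:300,280:480,::-1],(600,600),interpolation=2))
goal([.5367,.2259,.065],-86);goal([.5367,.2259,.018],-86)"
```

```text
t 3.05 F [ 0.47 -0.01 -0.04] gap 0.0436 delta [ 0.1112 -0.4358  0.0131] [-0.0011  0.001   0.0056]
t 3.05 F [ 0.47 -0.01 -0.04] gap 0.0436 delta [ 0.1117 -0.4353  0.1697] [-0.0011  0.001   0.0056]
```

View pics/s2c.png

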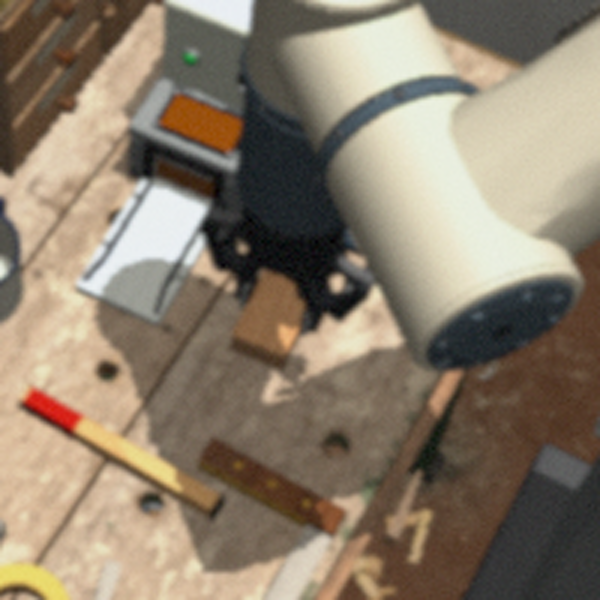

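The blank is held squarely at crop (268,325). The table is clear and the stick is untouched.

>>> {"name": "apply_moves", "arguments": {"deltas": [[0,0.02,-0.08,0,0,0,0],[0,0.05,-0.18,0,0,0,0],[0,0.08,-0.3,0,0,0,0.003],[0,0.1,-0.39,0,0,0,0.006],[0,0.111,-0.43,0.04,0,0,0.006],[0,0.112,-0.435,0.08,0,0,0.006],[0,0.112,-0.435,0.12,0,0,0.006],[0,0.112,-0.435,0.13,0,0,0.006],[0,0.112,-0.435,0.13,0,0,0.006]]}}

```text
t: 3.95
position: [0.534, 0.2245, 0.0262]
tcp_rot: [0.731, -0.682, -0.0, 0.001]
ft_force: [0.2, -0.1, -1.1]
finger_gap: 0.0436
gripper_force: 61.3
```

```bash
python3 -c "
from h import *
goal([.5367,.2259,.020],-86)
s=snap('top');t=snap('scene')
a=cv2.resize(s['img'][170:250,310:410,::-1],None,fx=4,fy=4,interpolation=2);b=cv2.resize(t['img'][130:230,290:390,::-1],(400,400),interpolation=2)
cv2.imwrite('pics/p3.png',np.hstack([np.vstack([a,np.zeros((80,400,3),'uint8')]),b]))"
```

```text
t 3.95 F [ 0.18 -0.09 -1.08] gap 0.0436 delta [-0.0042 -0.0093  0.0208] [ 0.0005 -0.0003 -0.0002]
```

View pics/p3.png

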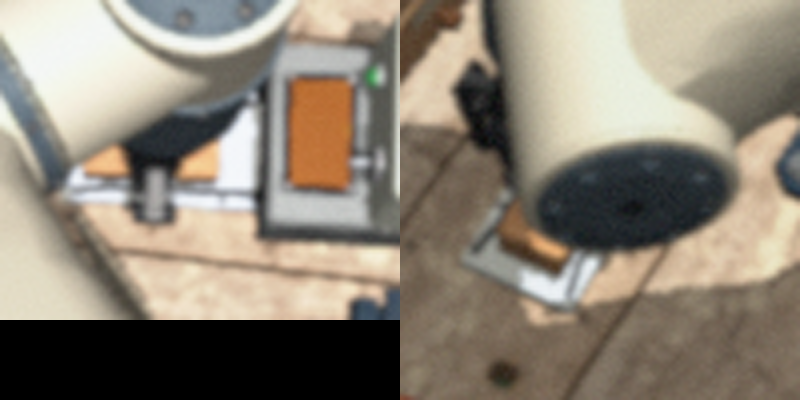

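Seen through the arm's edges, the blank sits between the lips. It extends from about (85,165) to (217,165) in the top crop, with the flap side clear.

>>> {"name": "apply_moves", "arguments": {"deltas": [[0,0,-0.005,0.008,0,0,0],[0,0,-0.005,0.008,0,0,0],[0,0,-0.005,0.008,0,0,0]]}}

```text
t: 4.35
position: [0.5368, 0.2247, 0.0248]
tcp_rot: [0.731, -0.683, -0.0, -0.0]
ft_force: [0.5, -0.2, -0.9]
finger_gap: 0.0434
gripper_force: 61.3
```

```bash
python3 -c "
from h import *
goal([.5367,.2259,.020],-86)"
```

```text
t 4.35 F [ 0.51 -0.18 -0.88] gap 0.0434 delta [-0.0039  0.0002  0.0159] [-0.0001  0.0001 -0.0005]
```

>>> {"name": "apply_moves", "arguments": {"deltas": [[0,0,0,0.008,0,0,0],[0,0,0,0.014,0,0,0],[0,0,0,0.018,0,0,0],[0,0,0,0.018,0,0,0],[0,0,0,0.018,0,0,0]]}}

```text
t: 4.85
position: [0.5368, 0.2246, 0.0193]
tcp_rot: [0.731, -0.683, 0.0, 0.0]
ft_force: [-0.9, 0.3, 1.6]
finger_gap: 0.0439
gripper_force: 61.5
```

>>> {"name": "apply_moves", "arguments": {"deltas": [[0.7,0,0,0,0,0,0],[0.7,0,0,0,0,0,0],[0.8,0,0,0,0,0,0],[0.8,0,0,0,0,0,0],[0.8,0,0,0,0,0,0],[0.8,0,0,-0.05,0,0,0],[0.8,0,0,-0.15,0,0,0],[0.8,0,0,-0.28,0,0,0],[0.8,0,0,-0.4,0,0,0],[0.8,0,0,-0.4,0,0,0]]}}

```text
t: 5.85
position: [0.5399, 0.226, 0.1453]
tcp_rot: [0.731, -0.682, 0.002, -0.005]
ft_force: [0.4, 1.3, -0.3]
finger_gap: 0.0682
gripper_force: 0.0
```

```bash
python3 -c "
from h import *
goal([.512,.389,.14],-180)"
```

```text
t 5.85 F [ 0.37  1.3  -0.31] gap 0.0682 delta [-0.5484  0.0556  0.0196] [-0.0014  0.0037  0.5219]
```

>>> {"name": "apply_moves", "arguments": {"deltas": [[0.8,-0.05,0,0,0,0,0.047],[0.8,-0.1,0,0,0,0,0.094],[0.8,-0.17,0.02,0,0,0,0.14],[0.8,-0.24,0.03,0,0,0,0.187],[0.8,-0.31,0.04,0,0,0,0.234],[0.8,-0.38,0.05,0,0,0,0.28],[0.8,-0.45,0.055,0,0,0,0.327],[0.8,-0.52,0.055,0,0,0,0.374],[0.8,-0.545,0.055,0,0,0,0.42],[0.8,-0.548,0.055,0,0,0,0.467]]}}

```text
t: 6.85
position: [0.5087, 0.3886, 0.1382]
tcp_rot: [-0.083, 0.997, -0.0, -0.0]
ft_force: [0.1, -0.6, -0.3]
finger_gap: 0.0684
gripper_force: 0.0
```

```bash
python3 -c "
from h import *
goal([.512,.389,.07],-180)
s=snap('top');t=snap('scene')
a=cv2.resize(s['img'][170:250,310:410,::-1],None,fx=4,fy=4,interpolation=2);b=cv2.resize(t['img'][130:230,290:390,::-1],(400,400),interpolation=2)
cv2.imwrite('pics/p4.png',np.hstack([np.vstack([a,np.zeros((80,400,3),'uint8')]),b]))"
```

```text
t 6.85 F [ 0.07 -0.63 -0.29] gap 0.0684 delta [-0.0113 -0.0006  0.2275] [-0.0001 -0.0002  0.0532]
```

View pics/p4.png

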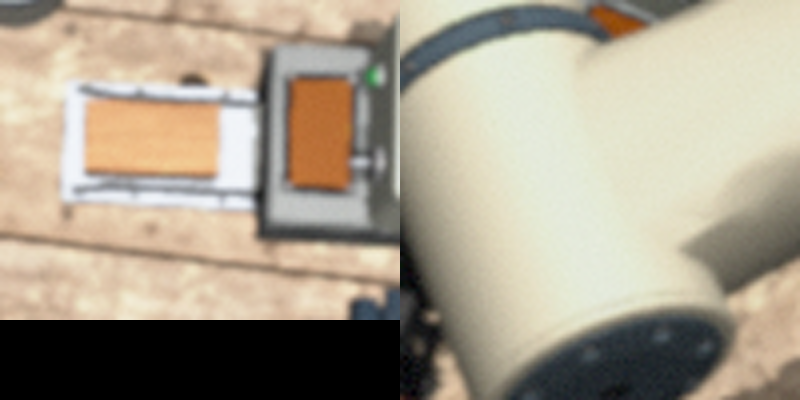

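The blank lies flat between the lips at top crop (85–218, 99–177). The flap is shut.

>>> {"name": "apply_moves", "arguments": {"deltas": [[0.8,-0.011,0,0.05,0,0,0.045],[0.8,-0.011,0,0.15,0,0,0.053],[0.8,-0.011,0,0.23,0,0,0.053],[0.8,-0.011,0,0.23,0,0,0.053],[0.8,-0.011,0,0.23,0,0,0.053]]}}

```text
t: 7.45
position: [0.5128, 0.3878, 0.0706]
tcp_rot: [-0.004, 1.0, -0.0, 0.0]
ft_force: [0.3, 0.2, 0.5]
finger_gap: 0.0686
gripper_force: 0.0
```

```bash
python3 -c "
from h import *
goal([.512,.389,.006],-180)
s=snap('top')
q=np.array([pt(s,310+a/4,170+b/4,.038)[:2] for a,b in((85,99),(217,103),(218,177),(85,171))]);print(q.round(4).tolist(),q.mean(0))"
```

```text
t 7.45 F [0.34 0.18 0.55] gap 0.0686 delta [0.0026 0.0041 0.2154] [-0.0002  0.0001  0.0025]
[[0.5549, 0.2666], [0.5625, 0.1845], [0.5158, 0.179], [0.5095, 0.2612]] [0.53567113 0.22283452]
```

>>> {"name": "apply_moves", "arguments": {"deltas": [[0.8,0.002,0.004,0.08,0,0,0.002],[0.8,0.002,0.004,0.16,0,0,0.002],[0.8,0.002,0.004,0.2,0,0,0.002],[0.8,0.002,0.004,0.215,0,0,0.002],[0.8,0.002,0.004,0.215,0,0,0.002],[0,0.002,0.004,0.215,0,0,0.002],[0,0.002,0.004,0.215,0,0,0.002],[0,0.002,0.004,0.215,0,0,0.002],[0,0.002,0.004,0.215,0,0,0.002],[0,0.002,0.004,0.215,0,0,0.002]]}}

```text
t: 8.5
position: [0.5122, 0.3897, 0.0066]
tcp_rot: [0.0, 1.0, 0.001, 0.001]
ft_force: [-0.3, -0.8, 3.8]
finger_gap: 0.0143
gripper_force: 61.3
```

>>> {"name": "apply_moves", "arguments": {"deltas": [[0,0,0,0,0,0,0],[0,0,0,0,0,0,0],[0,0,0,0,0,0,0]]}}

```text
t: 8.8
position: [0.5122, 0.3897, 0.0066]
tcp_rot: [0.0, 1.0, 0.0, 0.001]
ft_force: [-1.4, 0.5, 5.3]
finger_gap: 0.0145
gripper_force: 61.4
```

>>> {"name": "apply_moves", "arguments": {"deltas": [[0,0,0,-0.02,0,0,0],[0,0,0,-0.06,0,0,0],[0,0,0,-0.14,0,0,0],[0,0,0,-0.22,0,0,0],[0,0,0,-0.3,0,0,0],[0,0,0,-0.3,0,0,0],[0,0,0,-0.3,0,0,0]]}}

```text
t: 9.5
position: [0.5119, 0.3895, 0.0966]
tcp_rot: [0.001, 1.0, 0.001, 0.0]
ft_force: [-0.6, -0.1, -1.2]
finger_gap: 0.0143
gripper_force: 60.6
```

```bash
python3 -c "
from h import *
s=snap('top','t5');t=snap('scene','s5')
a=cv2.resize(s['img'][150:300,220:370,::-1],(400,400),interpolation=2);b=cv2.resize(t['img'][180:300,270:390,::-1],(400,400),interpolation=2)
cv2.imwrite('pics/p5.png',np.hstack([a,b]))
goal([.512,.389,.1],-180)"
```

```text
t 9.6 F [ 0.48 -0.1  -2.33] gap 0.0141 delta [-0.0026  0.0005 -0.0171] [-0.0003 -0.0005 -0.0003]
```

View pics/p5.png

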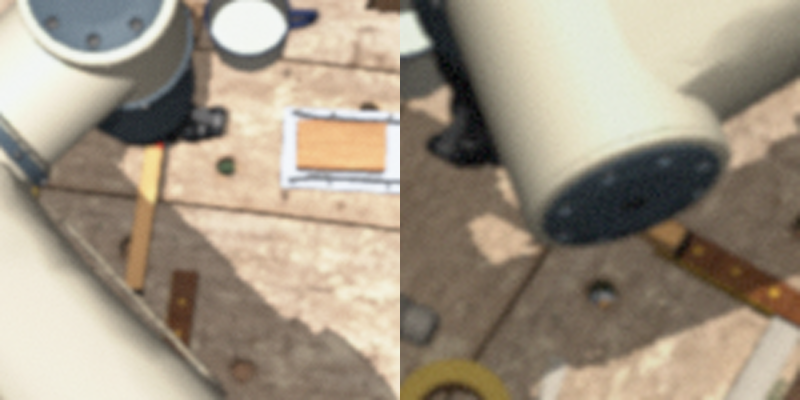

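The stick is gripped by its red tail. Its nose is at top crop (133,290), and the blank is undisturbed.

```bash
cat >> h.py <<'E'
YAW=-85.9
U=np.array([np.cos(np.radians(YAW)),np.sin(np.radians(YAW))]);N=np.array([-U[1],U[0]]);M=np.array([.5415,.1591])
def P(x,y,z): return np.r_[M+x*U+y*N,z]
def cab(p): d=np.array(p[:2])-M; return d@U,d@N
E
python3 -c "
from h import *
import pickle
s=snap('top');h=cv2.cvtColor(s['img'],cv2.COLOR_RGB2HSV)
for a,b in((133,290),(155,185)): print(pt(s,220+a*.375,150+b*.375,.11))
goal([.5119,.3895,.1],-86)
goal(P(-.270,-.002,.1),-86)"
```

```text
[0.3723287 0.3880501 0.11     ]
[0.4651984 0.3820875 0.11     ]
t 9.65 F [-0.   -0.49 -1.54] gap 0.0144 delta [-0.0022  0.0025 -0.0179] [ 1.000e-04 -8.000e-04 -5.226e-01]
t 9.65 F [-0.   -0.49 -1.54] gap 0.0144 delta [-0.0298  0.1317 -0.0181] [ 1.000e-04 -8.000e-04 -5.226e-01]
```

>>> {"name": "apply_moves", "arguments": {"deltas": [[0,0,0.01,-0.02,0,0,-0.045],[0,0,0.02,-0.02,0,0,-0.09],[0,0,0.04,-0.02,0,0,-0.135],[0,-0.005,0.055,-0.02,0,0,-0.18],[0,-0.01,0.07,-0.02,0,0,-0.225],[0,-0.015,0.085,-0.02,0,0,-0.27],[0,-0.02,0.1,-0.02,0,0,-0.315],[0,-0.025,0.115,-0.02,0,0,-0.36],[0,-0.03,0.125,-0.02,0,0,-0.405],[0,-0.03,0.132,-0.02,0,0,-0.45]]}}

```text
t: 10.65
position: [0.5205, 0.4287, 0.1003]
tcp_rot: [-0.651, 0.759, -0.0, -0.001]
ft_force: [0.6, 0.1, -1.9]
finger_gap: 0.0144
gripper_force: 60.6
```

```bash
python3 -c "
from h import *
goal(P(-.270,-.002,.06),-86)"
```

```text
t 10.65 F [ 0.61  0.09 -1.86] gap 0.0144 delta [0.0013 0.0007 0.1345] [ 0.0005 -0.0006 -0.0707]
```

>>> {"name": "apply_moves", "arguments": {"deltas": [[0,0.001,0.001,0.03,0,0,-0.04],[0,0.001,0.001,0.1,0,0,-0.07],[0,0.001,0.001,0.13,0,0,-0.07],[0,0.001,0.001,0.13,0,0,-0.07],[0,0.001,0.001,0.13,0,0,-0.07]]}}

```text
t: 11.15
position: [0.5207, 0.4286, 0.0628]
tcp_rot: [0.728, -0.686, 0.0, 0.0]
ft_force: [0.4, 0.3, -0.1]
finger_gap: 0.0145
gripper_force: 60.6
```

```bash
python3 -c "
from h import *
goal(P(-.270,-.002,.0225),-86)
s=snap('top');t=snap('scene')
print([np.round(proj(s,np.array([.65,.4,.02])),0)])
a=cv2.resize(s['img'][140:260,230:400,::-1],(567,400),interpolation=2);b=cv2.resize(t['img'][130:310,260:360,::-1],(222,400),interpolation=2)
cv2.imwrite('pics/p6.png',np.hstack([a,b]))"
```

```text
t 11.15 F [ 0.35  0.34 -0.09] gap 0.0145 delta [0.0008 0.0017 0.1344] [-0.     -0.0002 -0.0031]
[array([284., 154.])]
```

View pics/p6.png

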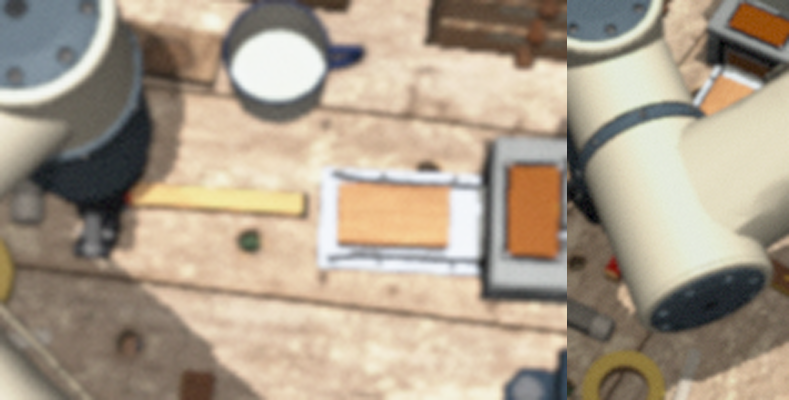

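The stick is in line ahead of the table: nose at crop (306,206), blank rear at (338,214). The bystanders are clear.

```bash
python3 -c "
from h import *
s=snap('top');k=1/3.333
g=lambda a,b,z: pt(s,230+a*k,140+b*k,z)
A=[g(150,195,.076),g(304,206,.076)];print([np.multiply(cab(p),1000).round(1) for p in A],np.degrees(np.arctan2(*(A[1]-A[0])[[1,0]])))
im=s['img'];h=cv2.cvtColor(im[185:215,265:325],cv2.COLOR_RGB2HSV)
m=((h[...,0]>16)&(h[...,0]<30)&(h[...,1]>90)&(h[...,2]>150)).astype('uint8');N_,L,st,_=cv2.connectedComponentsWithStats(m);i=1+st[1:,4].argmax();ys,xs=np.where(L==i)
q=np.array([pt(s,x+265,y+185,.076)[:2] for x,y in zip(xs,ys)]).astype('float32')
c=np.array([cab(p) for p in q]);print(st[i],'fit',np.polyfit(c[:,0],c[:,1],1),c[:,0].min(),c[:,0].max())
q=[g(a,b,.038) for a,b in((338,182),(338,246),(448,185),(448,248))];print([np.multiply(cab(p),1000).round(1) for p in q])"
```

```text
[array([-242.2,   -3.8]), array([-130.1,   -6.2])] -87.12587710929938
[  6  10  50   9 161] fit [-0.03065877 -0.01128217] -0.2519308746633682 -0.13290835533692932
[array([-105.9,   21.5]), array([-103.6,  -27.3]), array([-23.4,  23.4]), array([-21.9, -24.6])]
```

>>> {"name": "apply_moves", "arguments": {"deltas": [[0,0,0.001,0.04,0,0,-0.004],[0,0,0.001,0.08,0,0,-0.009],[0,0,0.001,0.11,0,0,-0.009],[0,0,0.001,0.13,0,0,-0.009],[0,0,0.001,0.13,0,0,-0.009],[0,0,0.001,0.13,0,0,-0.009],[0,0,0.001,0.13,0,0,-0.009]]}}

```text
t: 12.0
position: [0.5205, 0.4289, 0.0243]
tcp_rot: [0.738, -0.674, 0.0, -0.001]
ft_force: [0.1, 0.8, -0.8]
finger_gap: 0.0145
gripper_force: 60.6
```

```bash
python3 -c "
from h import *
st=readout.read_state();print(st['position'],cab(st['position']),Ro.from_quat(st['tcp_rot']).as_matrix().round(4).tolist(),st['ft_force'])
goal(P(-.260,-.002,.023),-85)
goal(P(-.160,-.002,.023),-85)"
```

```text
[0.52054226 0.42893044 0.02427003] (np.float64(-0.27063831105620323), np.float64(-0.0016119202286368009)) [[0.0901, -0.9959, 0.0009], [-0.9959, -0.0901, 0.0007], [-0.0006, -0.0009, -1.0]] [ 0.11381628  0.82229181 -0.79422478]
t 12.0 F [ 0.11  0.82 -0.79] gap 0.0145 delta [0.0354 0.002  0.0042] [-0.0003  0.0002  0.001 ]
t 12.0 F [ 0.11  0.82 -0.79] gap 0.0145 delta [0.3687 0.0082 0.004 ] [-0.0003  0.0002  0.001 ]
```

>>> {"name": "apply_moves", "arguments": {"deltas": [[0,0.013,0.001,0.002,0,0,0],[0,0.027,0.001,0.004,0,0,0],[0,0.04,0.001,0.005,0,0,0],[0,0.053,0.001,0.005,0,0,0],[0,0.067,0.001,0.005,0,0,0],[0,0.08,0.002,0.005,0,0,0],[0,0.09,0.002,0.005,0,0,0],[0,0.1,0.002,0.005,0,0,0],[0,0.11,0.002,0.005,0,0,0],[0,0.12,0.002,0.005,0,0,0]]}}

```text
t: 13.0
position: [0.5229, 0.3926, 0.0222]
tcp_rot: [0.738, -0.674, -0.0, -0.0]
ft_force: [-0.4, 0.0, -0.9]
finger_gap: 0.0143
gripper_force: 60.6
```

```bash
cat >> h.py <<'E'
def st():
    s=readout.read_state();c=np.multiply(cab(s['position']),1000).round(2);f=s['ft_force'];print('t',round(s['t'],2),'cab',c,'z',round(s['position'][2]*1000,2),'push',round(-f[:2]@U,2),'side',round(f[:2]@N,2),'fz',round(f[2],2),'gap',round(s['finger_gap'],4))
E
python3 -c "
from h import *
st();s=snap('top');t=snap('scene')
a=cv2.resize(s['img'][140:260,230:400,::-1],(567,400),interpolation=2);b=cv2.resize(t['img'][130:310,260:360,::-1],(222,400),interpolation=2)
cv2.imwrite('pics/p7.png',np.hstack([a,b]))"
```

```text
t 13.0 cab [-234.19   -1.9 ] z 22.18 push 0.04 side -0.35 fz -0.93 gap 0.0143
```

View pics/p7.png

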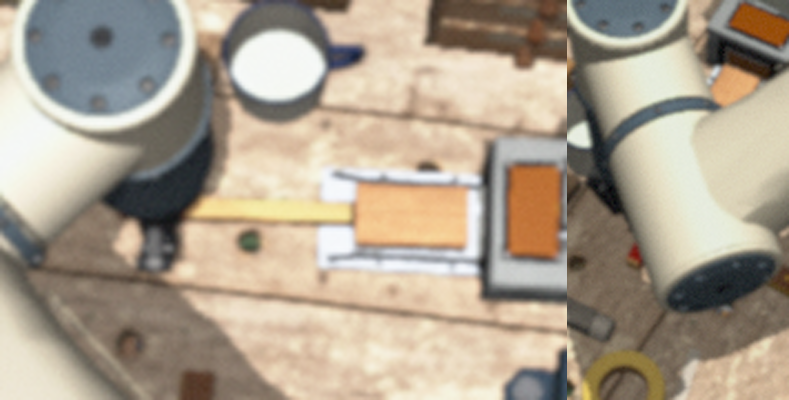

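The stick nose is centred on the blank's rear at crop (353,212), and the blank has slid about 14 mm towards the flap.

>>> {"name": "apply_moves", "arguments": {"deltas": [[0,0.013,0,0,0,0,0],[0,0.027,0.001,0,0,0,0],[0,0.04,0.001,0,0,0,0],[0,0.053,0.001,0,0,0,0],[0,0.067,0.001,0,0,0,0],[0,0.08,0.002,0,0,0,0],[0,0.093,0.002,0,0,0,0],[0,0.107,0.002,0,0,0,0],[0,0.12,0.002,0,0,0,0],[0,0.12,0.002,0,0,0,0]]}}

```text
t: 14.1
position: [0.5255, 0.3567, 0.0224]
tcp_rot: [0.738, -0.675, -0.0, -0.0]
ft_force: [0.4, 3.0, -0.1]
finger_gap: 0.0143
gripper_force: 60.6
```

```bash
python3 -c "
from h import *
st();s=snap('top');goal(P(-.15,-.002,.022),-85);
A=[pt(s,230+a*.3,140+b*.3,.038) for a,b in((353,180),(356,247))]"
```

```text
t 14.1 cab [-198.24   -1.79] z 22.37 push 3.0 side 0.62 fz -0.13 gap 0.0143
t 14.15 F [ 0.74  3.   -0.76] gap 0.0142 delta [0.1608 0.0036 0.001 ] [-0.      0.      0.0009]
```

>>> {"name": "apply_moves", "arguments": {"deltas": [[0,0.01,0,0,0,0,0],[0,0.02,0,0,0,0,0],[0,0.03,0.001,0,0,0,0],[0,0.04,0.001,0,0,0,0],[0,0.05,0.001,0,0,0,0],[0,0.06,0.001,0,0,0,0],[0,0.07,0.001,0,0,0,0],[0,0.08,0.002,0,0,0,0],[0,0.09,0.002,0,0,0,0],[0,0.09,0.002,0,0,0,0]]}}

```text
t: 15.15
position: [0.5272, 0.329, 0.0221]
tcp_rot: [0.738, -0.675, 0.0, 0.0]
ft_force: [0.0, 1.0, -0.7]
finger_gap: 0.0143
gripper_force: 60.6
```

```bash
python3 -c "
from h import *
st()"
```

```text
t 15.15 cab [-170.52   -2.08] z 22.12 push 0.98 side 0.08 fz -0.71 gap 0.0143
```

>>> {"name": "apply_moves", "arguments": {"deltas": [[0,0.005,0,0,0,0,0],[0,0.01,0,0,0,0,0],[0,0.015,0,0,0,0,0],[0,0.02,0,0,0,0,0],[0,0.025,0,0,0,0,0],[0,0.03,0,0,0,0,0],[0,0.03,0,0,0,0,0]]}}

```text
t: 15.85
position: [0.5281, 0.3208, 0.0222]
tcp_rot: [0.738, -0.675, 0.0, -0.0]
ft_force: [0.1, 4.3, -0.5]
finger_gap: 0.0146
gripper_force: 60.6
```

```bash
python3 -c "
from h import *
st()"
```

```text
t 15.85 cab [-162.2    -1.76] z 22.22 push 4.24 side 0.4 fz -0.54 gap 0.0146
```

>>> {"name": "apply_moves", "arguments": {"deltas": [[0,0.004,0,0,0,0,0],[0,0.008,0,0,0,0,0],[0,0.012,0,0,0,0,0],[0,0.016,0,0,0,0,0],[0,0.02,0,0,0,0,0],[0,0.024,0,0,0,0,0],[0,0.028,0,0,0,0,0]]}}

```text
t: 16.55
position: [0.5289, 0.3124, 0.0222]
tcp_rot: [0.738, -0.675, -0.0, -0.0]
ft_force: [-1.3, 4.5, -0.0]
finger_gap: 0.0144
gripper_force: 60.6
```

>>> {"name": "apply_moves", "arguments": {"deltas": [[0,0.004,0,0,0,0,0],[0,0.008,0,0,0,0,0],[0,0.012,0,0,0,0,0],[0,0.016,0,0,0,0,0],[0,0.02,0,0,0,0,0],[0,0.024,0,0,0,0,0],[0,0.028,0.001,0,0,0,0]]}}

```text
t: 17.25
position: [0.5297, 0.3054, 0.0225]
tcp_rot: [0.738, -0.674, -0.0, -0.001]
ft_force: [-1.1, 7.6, -0.5]
finger_gap: 0.0143
gripper_force: 60.6
```

```bash
python3 -c "
from h import *
st()"
```

```text
t 17.25 cab [-146.8    -1.34] z 22.53 push 7.67 side -0.54 fz -0.53 gap 0.0143
```

>>> {"name": "apply_moves", "arguments": {"deltas": [[0,0.006,0,0,0,0,0],[0,0.012,0,0,0,0,0],[0,0.018,0,0,0,0,0],[0,0.024,0,0,0,0,0],[0,0.03,0,0,0,0,0],[0,0.036,0,0,0,0,0],[0,0.042,0.001,0,0,0,0],[0,0.048,0.001,0,0,0,0],[0,0.054,0.001,0,0,0,0]]}}

```text
t: 18.15
position: [0.5306, 0.2891, 0.0224]
tcp_rot: [0.738, -0.675, -0.0, -0.001]
ft_force: [-1.4, 5.9, -1.0]
finger_gap: 0.0137
gripper_force: 60.6
```

>>> {"name": "apply_moves", "arguments": {"deltas": [[0,0.006,0,0,0,0,0],[0,0.012,0,0,0,0,0],[0,0.018,0,0,0,0,0],[0,0.024,0,0,0,0,0],[0,0.03,0,0,0,0,0],[0,0.036,0,0,0,0,0],[0,0.042,0.001,0,0,0,0],[0,0.048,0.001,0,0,0,0],[0,0.054,0.001,0,0,0,0]]}}

```text
t: 19.05
position: [0.5313, 0.2725, 0.0222]
tcp_rot: [0.738, -0.675, -0.001, -0.0]
ft_force: [-1.4, 7.5, -0.5]
finger_gap: 0.014
gripper_force: 60.7
```

```bash
python3 -c "
from h import *
st()"
```

```text
t 19.05 cab [-113.89   -2.09] z 22.2 push 7.63 side -0.9 fz -0.45 gap 0.014
```

>>> {"name": "apply_moves", "arguments": {"deltas": [[0,0.006,0,0,0,0,0],[0,0.012,0,0,0,0,0],[0,0.018,0,0,0,0,0],[0,0.022,0,0,0,0,0],[0,0.025,0,0,0,0,0],[0,0.025,0,0,0,0,0],[0,0.025,0,0,0,0,0]]}}

```text
t: 19.75
position: [0.5316, 0.2647, 0.022]
tcp_rot: [0.738, -0.675, -0.001, 0.0]
ft_force: [-3.1, 6.7, -0.2]
finger_gap: 0.0143
gripper_force: 60.7
```

```bash
python3 -c "
from h import *
st()"
```

```text
t 19.75 cab [-106.08   -2.31] z 21.99 push 6.88 side -2.6 fz -0.21 gap 0.0143
```

>>> {"name": "apply_moves", "arguments": {"deltas": [[0,-0.001,0,0,0,0,0],[0,-0.0017,0,0,0,0,0],[0,-0.0017,0,0,0,0,0],[0,-0.0017,0,0,0,0,0]]}}

```text
t: 20.15
position: [0.5317, 0.2647, 0.0219]
tcp_rot: [0.738, -0.675, -0.0, 0.0]
ft_force: [-2.8, 5.2, 0.6]
finger_gap: 0.0142
gripper_force: 60.7
```

```bash
python3 -c "
from h import *
st()"
```

```text
t 20.15 cab [-106.08   -2.22] z 21.94 push 5.4 side -2.45 fz 0.65 gap 0.0142
```

>>> {"name": "apply_moves", "arguments": {"deltas": [[0,0.005,0,0,0,0,0],[0,0.008,0,0,0,0,0],[0,0.008,0,0,0,0,0],[0,0.008,0,0,0,0,0]]}}

```text
t: 20.55
position: [0.532, 0.2628, 0.0221]
tcp_rot: [0.738, -0.675, -0.001, -0.0]
ft_force: [-3.1, 5.8, -0.0]
finger_gap: 0.0143
gripper_force: 60.7
```

```bash
python3 -c "
from h import *
st()"
```

```text
t 20.55 cab [-104.15   -2.03] z 22.06 push 5.99 side -2.68 fz -0.03 gap 0.0143
```

>>> {"name": "apply_moves", "arguments": {"deltas": [[0,0.003,0,0,0,0,0],[0,0.007,0,0,0,0,0],[0,0.007,0,0,0,0,0],[0,0.007,0,0,0,0,0]]}}

```text
t: 20.95
position: [0.5322, 0.2607, 0.022]
tcp_rot: [0.738, -0.675, -0.001, 0.0]
ft_force: [-3.1, 5.4, -0.9]
finger_gap: 0.0141
gripper_force: 60.7
```

>>> {"name": "apply_moves", "arguments": {"deltas": [[0,0.003,0,0,0,0,0],[0,0.007,0,0,0,0,0],[0,0.007,0,0,0,0,0],[0,0.007,0,0,0,0,0]]}}

```text
t: 21.35
position: [0.5323, 0.2585, 0.022]
tcp_rot: [0.738, -0.675, -0.001, 0.0]
ft_force: [-3.2, 5.1, -1.4]
finger_gap: 0.014
gripper_force: 60.7
```

>>> {"name": "apply_moves", "arguments": {"deltas": [[0,0.003,0,0,0,0,0],[0,0.007,0,0,0,0,0],[0,0.007,0,0,0,0,0],[0,0.007,0,0,0,0,0]]}}

```text
t: 21.75
position: [0.5325, 0.2562, 0.022]
tcp_rot: [0.738, -0.675, -0.001, 0.0]
ft_force: [-3.1, 5.6, -0.1]
finger_gap: 0.0142
gripper_force: 60.7
```

>>> {"name": "apply_moves", "arguments": {"deltas": [[0,0.003,0,0,0,0,0],[0,0.007,0,0,0,0,0],[0,0.007,0,0,0,0,0],[0,0.007,0,0,0,0,0]]}}

```text
t: 22.15
position: [0.5331, 0.254, 0.0219]
tcp_rot: [0.738, -0.675, -0.0, 0.0]
ft_force: [-1.1, 5.0, -3.2]
finger_gap: 0.0143
gripper_force: 60.3
```

>>> {"name": "apply_moves", "arguments": {"deltas": [[0,0.003,0,0,0,0,0],[0,0.007,0,0,0,0,0],[0,0.007,0,0,0,0,0],[0,0.007,0,0,0,0,0]]}}

```text
t: 22.55
position: [0.5334, 0.2518, 0.0221]
tcp_rot: [0.738, -0.675, -0.0, 0.0]
ft_force: [-0.8, 3.5, -3.7]
finger_gap: 0.0144
gripper_force: 60.2
```

>>> {"name": "apply_moves", "arguments": {"deltas": [[0,0.003,0,0,0,0,0],[0,0.007,0,0,0,0,0],[0,0.007,0,0,0,0,0],[0,0.007,0,0,0,0,0]]}}

```text
t: 22.95
position: [0.5335, 0.2497, 0.0221]
tcp_rot: [0.738, -0.675, 0.0, 0.0]
ft_force: [-2.1, 3.2, -3.5]
finger_gap: 0.0141
gripper_force: 60.2
```

>>> {"name": "apply_moves", "arguments": {"deltas": [[0,0.003,0,0,0,0,0],[0,0.007,0,0,0,0,0],[0,0.007,0,0,0,0,0],[0,0.007,0,0,0,0,0]]}}

```text
t: 23.35
position: [0.5338, 0.2476, 0.0221]
tcp_rot: [0.738, -0.675, 0.0, 0.0]
ft_force: [-0.7, 4.0, -3.6]
finger_gap: 0.0141
gripper_force: 60.2
```

>>> {"name": "apply_moves", "arguments": {"deltas": [[0,0.003,0,0,0,0,0],[0,0.007,0,0,0,0,0],[0,0.007,0,0,0,0,0],[0,0.007,0,0,0,0,0]]}}

```text
t: 23.75
position: [0.534, 0.2455, 0.0222]
tcp_rot: [0.738, -0.675, 0.0, 0.0]
ft_force: [-1.6, 4.1, -3.3]
finger_gap: 0.0143
gripper_force: 60.2
```

>>> {"name": "apply_moves", "arguments": {"deltas": [[0,0.003,0,0,0,0,0],[0,0.007,0,0,0,0,0],[0,0.007,0,0,0,0,0],[0,0.007,0,0,0,0,0]]}}

```text
t: 24.15
position: [0.5342, 0.2435, 0.0222]
tcp_rot: [0.738, -0.675, 0.0, 0.0]
ft_force: [-2.4, 3.6, -4.5]
finger_gap: 0.0143
gripper_force: 60.3
```

>>> {"name": "apply_moves", "arguments": {"deltas": [[0,0.003,0,0,0,0,0],[0,0.007,0,0,0,0,0],[0,0.007,0,0,0,0,0],[0,0.007,0,0,0,0,0]]}}

```text
t: 24.55
position: [0.5344, 0.2414, 0.0222]
tcp_rot: [0.738, -0.675, 0.0, 0.0]
ft_force: [-0.9, 3.2, -3.1]
finger_gap: 0.0145
gripper_force: 60.3
```

>>> {"name": "apply_moves", "arguments": {"deltas": [[0,0.003,0,0,0,0,0],[0,0.007,0,0,0,0,0],[0,0.007,0,0,0,0,0],[0,0.007,0,0,0,0,0]]}}

```text
t: 24.95
position: [0.5346, 0.2393, 0.0222]
tcp_rot: [0.738, -0.675, 0.0, 0.0]
ft_force: [-2.1, 3.2, -3.3]
finger_gap: 0.0141
gripper_force: 60.3
```

>>> {"name": "apply_moves", "arguments": {"deltas": [[0,0.003,0,0,0,0,0],[0,0.007,0,0,0,0,0],[0,0.007,0,0,0,0,0],[0,0.007,0,0,0,0,0]]}}

```text
t: 25.35
position: [0.5348, 0.2372, 0.0222]
tcp_rot: [0.738, -0.675, 0.0, 0.0]
ft_force: [-0.3, 3.9, -3.4]
finger_gap: 0.0144
gripper_force: 60.2
```

>>> {"name": "apply_moves", "arguments": {"deltas": [[0,0.003,0,0,0,0,0],[0,0.007,0,0,0,0,0],[0,0.007,0,0,0,0,0],[0,0.007,0,0,0,0,0]]}}

```text
t: 25.75
position: [0.535, 0.2351, 0.0222]
tcp_rot: [0.738, -0.675, 0.0, 0.0]
ft_force: [-2.0, 3.4, -3.5]
finger_gap: 0.0145
gripper_force: 60.2
```

>>> {"name": "apply_moves", "arguments": {"deltas": [[0,0.003,0,0,0,0,0],[0,0.007,0,0,0,0,0],[0,0.007,0,0,0,0,0],[0,0.007,0,0,0,0,0]]}}

```text
t: 26.15
position: [0.5352, 0.233, 0.0222]
tcp_rot: [0.738, -0.675, 0.0, 0.0]
ft_force: [-1.6, 4.8, -3.4]
finger_gap: 0.0145
gripper_force: 60.2
```

>>> {"name": "apply_moves", "arguments": {"deltas": [[0,0.003,0,0,0,0,0],[0,0.006,0,0,0,0,0],[0,0.006,0,0,0,0,0],[0,0.006,0,0,0,0,0]]}}

```text
t: 26.55
position: [0.5353, 0.2313, 0.0222]
tcp_rot: [0.738, -0.675, 0.0, 0.0]
ft_force: [-1.4, 3.6, -3.9]
finger_gap: 0.0142
gripper_force: 60.2
```

>>> {"name": "apply_moves", "arguments": {"deltas": [[0,0.003,0,0,0,0,0],[0,0.006,0,0,0,0,0],[0,0.006,0,0,0,0,0],[0,0.006,0,0,0,0,0]]}}

```text
t: 26.95
position: [0.5354, 0.2294, 0.0221]
tcp_rot: [0.738, -0.675, 0.0, 0.0]
ft_force: [-1.3, 4.4, -4.2]
finger_gap: 0.0143
gripper_force: 60.2
```

>>> {"name": "apply_moves", "arguments": {"deltas": [[0,0.003,0,0,0,0,0],[0,0.006,0,0,0,0,0],[0,0.006,0,0,0,0,0],[0,0.006,0,0,0,0,0]]}}

```text
t: 27.35
position: [0.5356, 0.2278, 0.0222]
tcp_rot: [0.738, -0.675, -0.0, -0.0]
ft_force: [-1.9, 4.2, -3.0]
finger_gap: 0.0142
gripper_force: 60.2
```

>>> {"name": "apply_moves", "arguments": {"deltas": [[0,0.003,0,0,0,0,0],[0,0.007,0,0,0,0,0],[0,0.007,0,0,0,0,0],[0,0.007,0,0,0,0,0]]}}

```text
t: 27.75
position: [0.5358, 0.2257, 0.0222]
tcp_rot: [0.738, -0.674, 0.0, 0.0]
ft_force: [-1.9, 5.5, -2.9]
finger_gap: 0.0146
gripper_force: 60.2
```

>>> {"name": "apply_moves", "arguments": {"deltas": [[0,0.003,0,0,0,0,0],[0,0.006,0,0,0,0,0],[0,0.006,0,0,0,0,0],[0,0.006,0,0,0,0,0]]}}

```text
t: 28.15
position: [0.536, 0.224, 0.0222]
tcp_rot: [0.738, -0.675, -0.0, -0.0]
ft_force: [-1.8, 4.4, -3.2]
finger_gap: 0.0146
gripper_force: 60.3
```

>>> {"name": "apply_moves", "arguments": {"deltas": [[0,0.003,0,0,0,0,0],[0,0.007,0,0,0,0,0],[0,0.007,0,0,0,0,0],[0,0.007,0,0,0,0,0]]}}

```text
t: 28.55
position: [0.5364, 0.2231, 0.0224]
tcp_rot: [0.738, -0.675, -0.0, -0.001]
ft_force: [-2.2, 8.0, -3.6]
finger_gap: 0.0141
gripper_force: 60.3
```

>>> {"name": "apply_moves", "arguments": {"deltas": [[0,0.002,0,0,0,0,0],[0,0.002,0,0,0,0,0],[0,0.002,0,0,0,0,0],[0,0.002,0,0,0,0,0]]}}

```text
t: 28.95
position: [0.5364, 0.2231, 0.0224]
tcp_rot: [0.738, -0.675, -0.001, -0.001]
ft_force: [-2.6, 10.5, -3.0]
finger_gap: 0.0144
gripper_force: 60.3
```

>>> {"name": "apply_moves", "arguments": {"deltas": [[0,-0.005,0,0,0,0,0],[0,-0.015,0,0,0,0,0],[0,-0.035,0,0,0,0,0],[0,-0.065,-0.001,0,0,0,0],[0,-0.1,-0.002,0,0,0,0],[0,-0.14,-0.003,0,0,0,0],[0,-0.18,-0.003,0,0,0,0],[0,-0.22,-0.004,0,0,0,0],[0,-0.26,-0.005,0,0,0,0],[0,-0.3,-0.005,0,0,0,0]]}}

```text
t: 29.95
position: [0.5299, 0.3124, 0.0227]
tcp_rot: [0.739, -0.674, 0.0, -0.0]
ft_force: [0.3, -0.6, -0.7]
finger_gap: 0.0143
gripper_force: 60.5
```

>>> {"name": "apply_moves", "arguments": {"deltas": [[0,-0.04,0,0,0,0,0],[0,-0.08,-0.001,0,0,0,0],[0,-0.13,-0.002,0,0,0,0],[0,-0.18,-0.003,0,0,0,0],[0,-0.24,-0.004,0,0,0,0],[0,-0.3,-0.005,0,0,0,0],[0,-0.36,-0.006,0,0,0,0],[0,-0.4,-0.007,0,0,0,0],[0,-0.4,-0.007,0,0,0,0],[0,-0.4,-0.007,0,0,0,0]]}}

```text
t: 30.95
position: [0.5207, 0.4308, 0.0219]
tcp_rot: [0.738, -0.674, 0.0, 0.0]
ft_force: [-0.0, -0.2, -1.0]
finger_gap: 0.0145
gripper_force: 60.5
```

```bash
python3 -c "
from h import *
st();s=snap('top');t=snap('scene')
a=cv2.resize(s['img'][140:260,230:400,::-1],(567,400),interpolation=2);b=cv2.resize(t['img'][130:310,260:360,::-1],(222,400),interpolation=2)
cv2.imwrite('pics/p8.png',np.hstack([a,b]))
goal(P(-.275,0,.0075),-85); goal([.505,.4,.0075],-130); goal([.50,.41,.05],-179)"
```

```text
t 30.95 cab [-272.48   -1.29] z 21.93 push -0.17 side -0.06 fz -0.96 gap 0.0145
t 31.05 F [-0.14 -0.86 -0.42] gap 0.0145 delta [-0.0105 -0.0041  0.0488] [ 0.0001 -0.0001  0.0008]
t 31.05 F [-0.14 -0.86 -0.42] gap 0.0145 delta [0.0953 0.0618 0.0489] [ 0.000e+00 -2.000e-04  2.508e-01]
t 31.05 F [-0.14 -0.86 -0.42] gap 0.0145 delta [ 0.0607  0.0755 -0.0928] [-0.00e+00 -2.00e-04  5.23e-01]
```

View pics/p8.png

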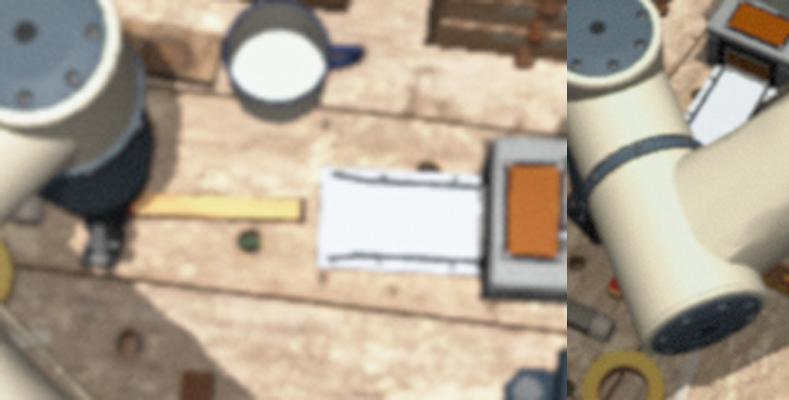

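The table is empty and the flap is shut, so the blank is inside. The stick nose is at crop (302,210), just clear of the table. I'll take the stick back to its first resting place.

>>> {"name": "apply_moves", "arguments": {"deltas": [[0,-0.01,0,-0.08,0,0,0],[0,-0.01,0,-0.18,0,0,0],[0,0,0,-0.26,0,0,0.04],[0,0.02,0.01,-0.26,0,0,0.085],[0,0.04,0.02,-0.26,0,0,0.13],[0,0.06,0.03,-0.26,0,0,0.175],[0,0.08,0.04,-0.26,0,0,0.22],[0,0.1,0.041,-0.26,0,0,0.265],[0,0.12,0.041,-0.26,0,0,0.31],[0,0.131,0.041,-0.26,0,0,0.355]]}}

```text
t: 32.05
position: [0.5124, 0.3892, 0.1005]
tcp_rot: [-0.266, 0.964, -0.0, -0.0]
ft_force: [0.3, 0.9, -1.1]
finger_gap: 0.0145
gripper_force: 60.5
```

>>> {"name": "apply_moves", "arguments": {"deltas": [[0,0,0,0,0,0,0.045],[0,0,0,0,0,0,0.09],[0,0,0,0,0,0,0.135],[0,0,0,0,0,0,0.168],[0,0,0,0,0,0,0.168],[0,0,0,0,0,0,0.168]]}}

```text
t: 32.65
position: [0.5123, 0.3899, 0.1003]
tcp_rot: [-0.01, 1.0, -0.0, -0.0]
ft_force: [0.0, 0.0, -1.2]
finger_gap: 0.0147
gripper_force: 60.5
```

```bash
python3 -c "
from h import *
goal([.512,.3897,.0072],-180)"
```

```text
t 32.65 F [ 0.03  0.03 -1.19] gap 0.0147 delta [ 0.0009 -0.0008  0.3103] [-0.     -0.      0.0064]
```

>>> {"name": "apply_moves", "arguments": {"deltas": [[0,0,0,0.1,0,0,0.004],[0,0,0,0.2,0,0,0.004],[0,0,0,0.26,0,0,0.004],[0,0,0,0.29,0,0,0.004],[0,0,0,0.304,0,0,0.004],[0,0,0,0.308,0,0,0.004],[0,0,0,0.308,0,0,0.004],[0,0,0,0.308,0,0,0.004]]}}

```text
t: 33.45
position: [0.5127, 0.391, 0.0089]
tcp_rot: [-0.003, 1.0, 0.001, 0.001]
ft_force: [-0.1, -0.8, -0.7]
finger_gap: 0.0143
gripper_force: 60.5
```

>>> {"name": "apply_moves", "arguments": {"deltas": [[0,0,0,0.004,0,0,0],[0,0,0,0.007,0,0,0],[0,0,0,0.007,0,0,0],[0,0,0,0.007,0,0,0]]}}

```text
t: 33.85
position: [0.5127, 0.3909, 0.0066]
tcp_rot: [-0.003, 1.0, 0.001, 0.001]
ft_force: [0.1, 0.6, 5.7]
finger_gap: 0.0144
gripper_force: 61.2
```

>>> {"name": "apply_moves", "arguments": {"deltas": [[0.7,0,0,0,0,0,0],[0.7,0,0,0,0,0,0],[0.7,0,0,0,0,0,0],[0.7,0,0,0,0,0,0],[0.7,0,0,0,0,0,0],[0.7,0,0,0,0,0,0],[0.7,0,0,-0.1,0,0,0],[0.7,0,0,-0.25,0,0,0],[0.7,0,0,-0.4,0,0,0],[0.7,0,0,-0.4,0,0,0]]}}

```text
t: 34.85
position: [0.5156, 0.3929, 0.1339]
tcp_rot: [-0.003, 1.0, 0.004, 0.005]
ft_force: [0.4, -0.2, 0.5]
finger_gap: 0.0598
gripper_force: 0.0
```

>>> {"name": "apply_moves", "arguments": {"deltas": [[0.7,0,0,0,0,0,0],[0.7,0.1,0,-0.1,0,0,0],[0.7,0.2,0,-0.2,0,0,0],[0.7,0.3,0,-0.2,0,0,0],[0.7,0.3,0,-0.2,0,0,0]]}}

```text
t: 35.35
position: [0.4194, 0.39, 0.1859]
tcp_rot: [-0.004, 1.0, 0.0, -0.001]
ft_force: [0.3, 0.3, -0.7]
finger_gap: 0.0596
gripper_force: 0.0
```

```bash
python3 -c "
from h import *
st();s=snap('top');t=snap('scene')
a=cv2.resize(s['img'][140:290,210:400,::-1],(507,400),interpolation=2);b=cv2.resize(t['img'][110:290,265:385,::-1],(267,400),interpolation=2)
cv2.imwrite('pics/p9.png',np.hstack([a,b]))"
```

```text
t 35.35 cab [-239.08 -105.29] z 185.89 push 0.31 side 0.28 fz -0.65 gap 0.0596
```

View pics/p9.png

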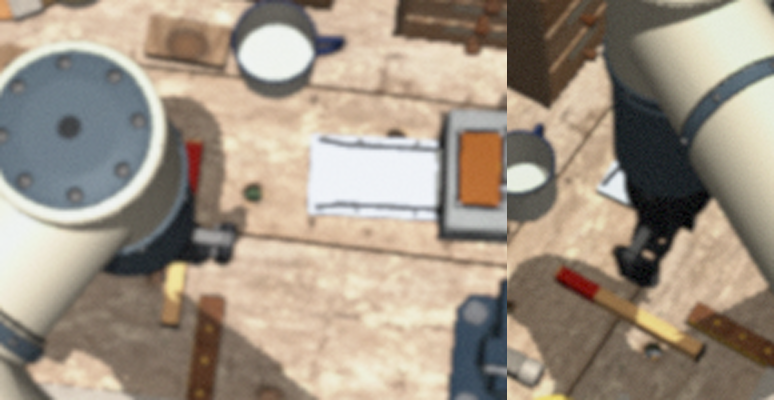

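The stick lies flat on the bench at scene crop (560,275)–(700,350), clear of the cabinet. The table is empty and the bystanders haven't moved.

```bash
python3 -c "
from h import *
print(manip.close_job())"
```

```text
the job is handed in; nothing more can be done
None
```

I pushed the blank in until it stopped moving against the stop, with the wrist force peaking at about 10.5 N. I then drew the stick out, laid it on the bench clear of the cabinet, and handed the job in at about 35 s; the hand-in returned no verdict.

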